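Clamp a chromatography column with the sliding stop collar

ROBOT

A 6-joint arm with a two-finger parallel gripper is mounted at the origin on the work surface. World frame = base frame: x ahead of the robot, y to its left, z up, the work surface at z = 0. Lengths are in mm, angles in rad, forces in N, time in s.
With the tool pointing down it reaches from about 375 to 925 mm from the base axis. Payload 5.7 kg.
Tool frame: the origin (TCP) lies between the finger pads; the fingertips stand 11 mm ahead of it and the grasp point (between the pads) lies 8 mm behind it; z points along the fingers, y is the line along which they close (so a half turn about z gives the same grasp; the last joint's range is limited). The gripper opens to 88 mm and grips with 3 to 60 N. Pads are 20 mm wide; open, the fingers measure 115 mm over their backs; the gripper's body (75 mm by 178 mm) begins 61 mm behind the grasp point.
Start: joints at [1.143, 0.359, 1.51, -0, 1.272, -0.115], TCP at [184.627, 570.856, 233.623] pointing down, gripper open.
Joint ranges: [-2.97, 2.97], [-1.01, 2.36], [0.21, 2.38], [-0.96, 4.11], [0.2, 2.71], [-2.98, 2.98]. Speed limits (rad/s): [2.39, 2.39, 3.14, 3.14, 3.14, 3.14].

INTERFACE

Orientations are given as a unit quaternion [x, y, z, w].
In Python, from bench import r gives the robot as it stands.
- The arm moves only by the shell command python3 -m crank 'ROWS' [FORCE]. ROWS is JSON, a list of rows, each an object with "translation": the shift along the tool's x, y, z in m, a list of three; "angular": the turn, a rotation vector about the tool's x, y, z in rad, a list of three; "jaw": the closure, from 0 (fully open) to 1 (shut). In form: [{"translation": [tx, ty, tz], "angular": [rx, ry, rz], "jaw": jaw}, ...]. A call has 1 to 8 rows; each row is the pose to reach, as a shift and turn from the pose commanded when the call began, along the tool's axes at that moment; what a row does not reach only later rows make up. A row lasts 1/10 s, in which the tool goes at most 50 mm and 8.59 degrees, less where a joint would pass 70% of its speed; a pose out of reach is approached as far as the arm can. A call with a gripper value outside its range is refused whole. The fingers move at their own pace and stop on an object; FORCE is the grip in N (left out, the last holds). Time passes only in rows, so rows that repeat a pose let the fingers close. It gives the time, the measured TCP pose, the force, the opening and the grip force at its end, in the units of the state.
- r.read_state(): the state, without advancing time (a new reading comes with each control period).
- r.get_image(name): name is "scene" or "side" or "wrist"; returns the picture (384x512x3 uint8, red, green, blue); there is no depth.
- r.camera_info(name): a dict with "fx", "fy", "cx", "cy" (pixels), "k1" (the pictures are not rectified: a ray, as slopes to the right and down, at radius r is drawn at 1 + k1 r^2 times it, then the intrinsics apply), "world_from_camera" (4x4, takes a point from camera to world coordinates). Camera axes: x right, y up, looking along -z (the intrinsics and any distortion apply to the point x, -y, -z); pixel columns grow to the right and rows downward; lengths in mm; the calibration is good to about 2 mm. A picture is of the moment at which its call begins: read the wrist's pose just before it. camera_info takes no time and is no camera call; for the wrist camera it gives the pose at the moment of the call.
- r.job_done(): hands the job in; it is judged then, once.
The state is a dict: "time_s": time; "q": joint angles; "dq": joint speeds; "joint_torque": joint torques, N m; "eef_pos": TCP position; "eef_rot": TCP orientation; "wrist_force": force on the tool from outside, world axes, zero at the start; "ft_torque": the same for the moment, N m; "opening": finger opening in mm; "grip_force": force on a finger pad.
Only numpy, scipy, OpenCV 4.12 (cv2) and the standard library are available. Lean on these libraries where they do the work, as an engineer would, in place of code of your own. Each camera call takes 0.05 s, during which the arm holds its last target. There are 200 camera calls.

TASK

Clamp the column in its holder: loosen the knurled set screw on the stop collar first, without dragging the collar while it is still tight, then slide the collar along its rod until its arm pushes the column gently against the spring pin of the end stop, with about 9 N (the pin pushed in about half way, never fully in). Tighten the set screw again fully while the pressure is on and let go: the collar must then keep the column pressed on the half-pushed pin. Leave the loose things around the holder alone.

Things in the scene. Friction and masses are not known exactly. Their poses are not given: they have to be found in the camera images.
- holder: Aluminium base plate 140 x 330 x 12 mm, fixed to the bench, with everything on it. Origin: under the plate, z up; its y axis runs along the guide rod and the column. Steel guide rod of 12 mm diameter along y at x = +25, z = 55 mm, between two brackets (70 mm high) at y = +-152 mm. The column's axis is at x = -25, z = 45 mm, in two black open-topped saddles at y = -65 and -5 mm (tops at z = 49). The end stop block stands at x = -25, y = -138 mm, 62 mm high.
- collar: Dark steel round stop collar, 34 mm diameter, 22 mm long, sliding on the guide rod without turning. Origin: its centre, on the rod's axis; axes as the holder's. It is slid towards the holder's -y to clamp. It carries an arm 8 mm thick (y) that reaches over to the column's axis, and the set screw on top. Free travel is from holder y = +25 to +135 mm. Loose, it rubs with about 1.5 N; with the screw tight it slips only above about 30 N. About 0.5 kg.
- pad (a point): Centre of the face of the collar's arm that bears on the column's end fitting; it looks to the holder's -y. At (-50, -11, -10) mm from the collar's origin.
- screw (a joint): Angle of the set screw in rad: 0 = fully tight (its stop; firm torque there), grows as it is loosened, anticlockwise seen from above, to a stop at 1.8. It begins between 0 and 0.2. It grips the rod below about 0.7; the collar is free above that. It turns with 0.15 to 0.3 N m, and stays where it is left.
- screw_head (a point): Centre of the knurled steel head of the set screw: an upright round head 24 mm in diameter and 22 mm high, 40 mm above the collar's centre, so its middle is about 95 mm above the bench. Gripped from above at any yaw; nothing within 70 mm around it is higher than its underside (84 mm above the bench). It does not rise as it turns. A grip on it can turn the screw and also slide the collar.
- column: Steel column lying along the holder's y in the saddles, free to slide. Origin: on its axis, midway along its 100 mm x 20 mm diameter tube. At its -y end a fitting of 16 mm diameter ends 68 mm from the origin. At its +y end another 16 mm fitting is seated to a differing depth: it ends 58 to 67 mm from the origin, and this is not measured. About 0.2 kg.
- plunger: Spring pin of the end stop, 12 mm diameter, on the column's axis. Origin: centre of its free tip, which looks to the holder's +y and stands 25 mm out of the block at rest (holder y = -100 mm). It yields along -y by 3 N per mm and is fully in at 6 mm (18 N). At the start the column stands 1 to 8 mm clear of it.
- spare_column: Bystander: spare column, 146 mm long, 20 mm square end nuts, lying on the bench beyond the holder.
- spare_collar: Bystander: spare collar ring, 34 mm across, 12 mm high, lying on the base plate.
- cup: Bystander: clear cup 56 mm wide, 50 mm high.
- vial_a: Bystander: small amber vial, 16 x 36 mm.
- vial_b: Bystander: small amber vial, 16 x 36 mm.
- wrench: Bystander: steel wrench, 140 mm, on the bench beyond the holder.
- ferrule: Bystander: white plastic ring, 18 mm across, 10 mm high.
Not all that is in view belongs to the job. Leave any green or red look-alike of the column alone.

How it is judged (in metres and radians):
On the way, in this order (a step that is already met when the one before it is completed fails the run):
1. the set screw is loosened (by 0.8 rad from fully tight or more) and until then the collar has not been dragged along (it is within 6 mm of its start) (value of joint screw above 0.8 rad and distance of collar from where it was at the start of the episode below 0.006 m), for 0.1 s.
2. with the screw still loose, the collar's arm presses the column on the spring pin with 4 to 14 N (value of joint screw above 0.6 rad and contact force between column and collar above 3 N and contact force between column and plunger between 4 and 14 N), for 0.2 s.
At the end, for the whole second after the job is handed in: The set screw is tight again (within 0.3 rad of its stop), the collar's arm still presses the column on the spring pin with 4 to 14 N (pin pushed in by 1.3 to 4.7 mm), the column lies in its saddles, and all is at rest (value of joint screw below 0.3 rad and contact force between column and plunger between 4 and 14 N and contact force between column and collar above 3 N and linear speed of each of collar, column below 0.005 m/s and angle between the y axis of column and the y axis of holder, either way round below 0.06 rad and z of column in the frame of holder between 0.041 and 0.049 m); the robot touches nothing.
It fails at once if the spring pin is pressed home (over 17 N) (contact force between column and plunger above 17 N).
It fails at once if a bystander is displaced by more than 20 mm (distance of any of spare_column, spare_collar, cup, vial_a, vial_b, wrench, ferrule from where it was at the start of the episode above 0.02 m).
It also fails if it takes over 58 s, if anything falls off the work surface, if the arm or the gripper's body presses on something with over 40 N, if the wrist force passes 120 N, or if a joint passes its speed limit or range.

## Working session

There is one attempt and no reset: what is moved stays moved. The work goes in short steps, Python scripts to look and compute and a shell command to move; the robot and the scene stay as the last step left them, time stands still between calls to the robot, and variables do not carry over. Pictures are saved under pics/ and viewed, at most 10 in all, crops included, and the job is handed in when it is done.

```bash
mkdir -p pics; ls; python3 - <<'E'
from bench import r
import cv2,numpy as np
s=r.read_state();print({k:np.round(v,3).tolist() for k,v in s.items()})
ims=[]
for n in("scene","side","wrist"):
    im=r.get_image(n)[:,:,::-1].copy();cv2.imwrite(f"pics/{n}0.png",im)
    c=r.camera_info(n);print(n,c["fx"],c["fy"],c["cx"],c["cy"],c["k1"],np.round(c["world_from_camera"],3).tolist())
E
```

```text
pics
{'time_s': 0.0, 'q': [1.143, 0.359, 1.511, 0.0, 1.272, -0.115], 'dq': [-0.0, -0.0, 0.001, -0.001, -0.0, -0.002], 'joint_torque': [0.005, -51.538, -27.073, 0.068, 0.035, -0.0], 'eef_pos': [184.402, 570.282, 232.842], 'eef_rot': [0.156, 0.988, -0.001, -0.0], 'wrist_force': [-0.298, 0.604, -0.421], 'ft_torque': [-0.009, 0.011, 0.033], 'grip_force': 0.0, 'opening': 87.76}
scene 446.2162238830878 446.2162238830878 258.1096011921375 191.47508063162473 0.008091494485557323 [[-0.535, -0.489, 0.689, 1108.994], [0.845, -0.301, 0.442, 378.493], [-0.009, 0.818, 0.575, 598.718], [0.0, 0.0, 0.0, 1.0]]
side 352.31849327095296 352.31849327095296 257.8567884927147 191.86068398362337 -0.10100476830260867 [[-0.968, 0.152, -0.202, 362.431], [-0.253, -0.6, 0.759, 540.423], [-0.005, 0.785, 0.619, 513.032], [0.0, 0.0, 0.0, 1.0]]
wrist 305.7525924980032 305.7525924980032 250.89886915860976 187.97525232313689 -0.04796543449338262 [[0.307, -0.914, -0.265, 112.386], [0.952, 0.294, 0.087, 595.479], [-0.002, -0.278, 0.96, 384.492], [0.0, 0.0, 0.0, 1.0]]
```

View pics/scene0.png

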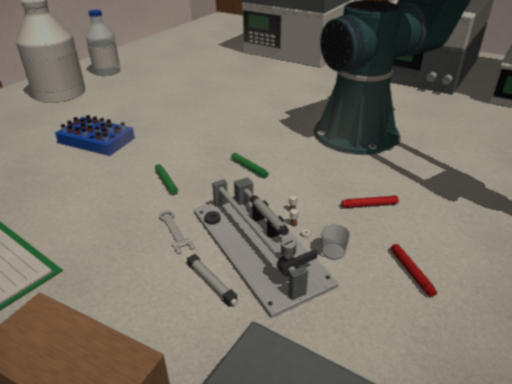

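View pics/side0.png

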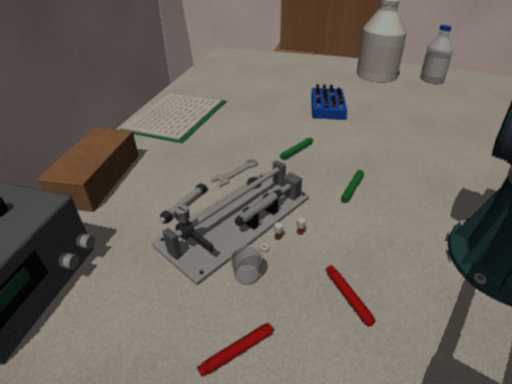

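View pics/wrist0.png

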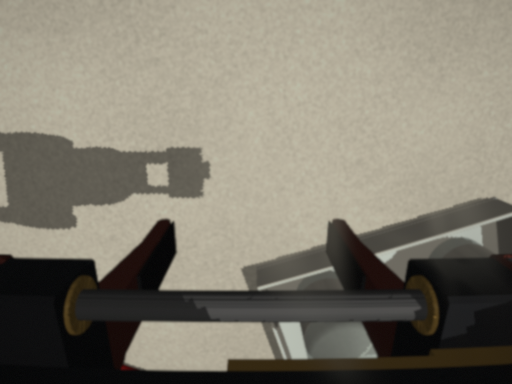

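The scene view shows the holder at about (200-335, 180-310), with the collar and its upright screw head at about (288,247). In the side view the collar is at about (185,220). The green and red rods are look-alikes to leave alone, and the spare column at scene (212,280) lies beyond the holder. I'll enlarge both views in one crop.

```bash
python3 - <<'E'
import cv2,numpy as np
a=cv2.imread("pics/scene0.png")[170:320,190:350];b=cv2.imread("pics/side0.png")[150:290,145:315]
a=cv2.resize(a,(400*1,375),interpolation=cv2.INTER_CUBIC);b=cv2.resize(b,(400,329),interpolation=cv2.INTER_CUBIC)
b=cv2.copyMakeBorder(b,0,46,0,0,0)
o=np.hstack([a,b]);cv2.imwrite("pics/crop1.png",o)
E
```

```text
(no output)
```

View pics/crop1.png

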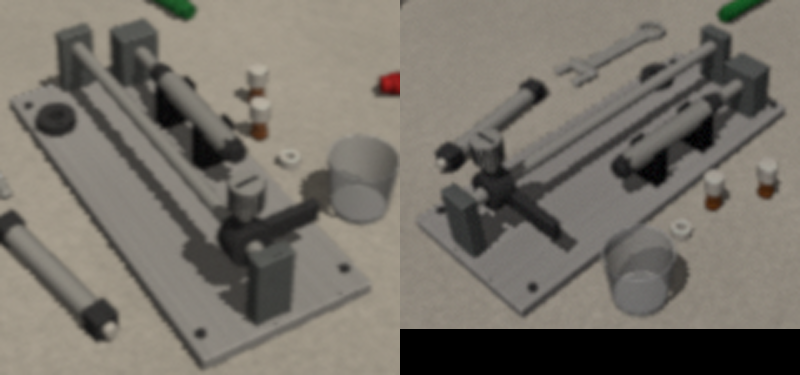

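The crop shows the collar with its knurled head. In the scene crop the top centre is at about (246,183), and in the side crop at about (486,137). The plate corners are clear in both views. The set screw sits on the collar on the rod near the +y bracket, and the spare ring on the plate has no screw, so this is the right one.

```bash
cat > h.py <<'E'
from bench import r
import cv2,numpy as np
from scipy.spatial.transform import Rotation as R
def ray(n,px,c=None):
    c=c or r.camera_info(n);K=np.array([[c["fx"],0,c["cx"]],[0,c["fy"],c["cy"]],[0,0,1]])
    u=cv2.undistortPoints(np.array([[px]],float),K,np.array([c["k1"],0,0,0,0]))[0,0]
    T=np.array(c["world_from_camera"]);return T[:3,3],T[:3,:3]@np.array([u[0],-u[1],-1])
def plane(n,px,z,c=None):
    o,d=ray(n,px,c);return o+d*(z-o[2])/d[2]
def proj(n,p,c=None):
    c=c or r.camera_info(n);T=np.array(c["world_from_camera"]);q=T[:3,:3].T@(np.array(p)-T[:3,3])
    x,y=q[0]/-q[2],-q[1]/-q[2];k=1+c["k1"]*(x*x+y*y);return c["fx"]*x*k+c["cx"],c["fy"]*y*k+c["cy"]
E
python3 - <<'E'
from h import *
S=lambda x,y:(190+x/2.5,170+y/2.5)
D=lambda x,y:(145+(x-400)/2.353,150+y/2.353)
for n,f,pts in(("scene",S,[(12,100),(370,288),(205,365)]),("side",D,[(784,112),(524,313),(418,219)])):
    for p in pts: print(n,plane(n,f(*p),12).round(1))
print("head",plane("scene",S(246,183),106).round(1),plane("side",D(486,137),106).round(1))
# column ends axis z45 (approx tops of dark nuts)
E
```

```text
scene [ 536.7 -152.7   12. ]
scene [574.4 199.6  12. ]
scene [693.5 135.8  12. ]
side [410.5 -81.6  12. ]
side [562.4 200.5  12. ]
side [684.7 134.1  12. ]
head [617.7 121.  106. ] [614.4 120.1 106. ]
```

```bash
python3 -m crank '[{"translation":[-0.3,-0.16,0],"angular":[0,0,0.7],"jaw":0},{"translation":[-0.3,-0.16,0],"angular":[0,0,0.7],"jaw":0},{"translation":[-0.3,-0.16,0],"angular":[0,0,0.7],"jaw":0},{"translation":[-0.3,-0.16,0],"angular":[0,0,0.7],"jaw":0},{"translation":[-0.3,-0.16,0],"angular":[0,0,0.7],"jaw":0},{"translation":[-0.3,-0.16,0],"angular":[0,0,0.7],"jaw":0},{"translation":[-0.3,-0.16,0],"angular":[0,0,0.7],"jaw":0},{"translation":[-0.3,-0.16,0],"angular":[0,0,0.7],"jaw":0}]' 50
cat >> h.py <<'E'
def goto(p,yaw=None):
    "shift in tool axes (m) from measured TCP to p (mm); turn to tool-y heading yaw (deg)"
    s=r.read_state();M=R.from_quat(s["eef_rot"]).as_matrix()
    t=(M.T@(np.array(p)-s["eef_pos"]))/1e3;h=np.degrees(np.arctan2(M[1,1],M[0,1]))
    print("t",s["time_s"],"pos",np.round(s["eef_pos"],1),"shift",t.round(4),"heading",round(h,2),"rz",None if yaw is None else round(np.radians(h-yaw),3),"q6",round(s["q"][5],2))
E
python3 -c "
from h import *
goto([616,120.5,210],-3)"
```

```text
time_s: 0.95
eef_pos: [424.1, 323.0, 233.6]
eef_rot: [0.487, 0.873, -0.0, 0.001]
wrist_force: [-0.9, 0.2, 0.9]
opening: 87.7
grip_force: 0.0
t 0.95 pos [424.1 323.  233.6] shift [-0.2731  0.0569  0.0241] heading 31.69 rz 0.605 q6 -0.03
```

```bash
python3 -m crank '[{"translation":[-0.273,0.057,0.024],"angular":[0,0,0.605],"jaw":0},{"translation":[-0.273,0.057,0.024],"angular":[0,0,0.605],"jaw":0},{"translation":[-0.273,0.057,0.024],"angular":[0,0,0.605],"jaw":0},{"translation":[-0.273,0.057,0.024],"angular":[0,0,0.605],"jaw":0},{"translation":[-0.273,0.057,0.024],"angular":[0,0,0.605],"jaw":0},{"translation":[-0.273,0.057,0.024],"angular":[0,0,0.605],"jaw":0},{"translation":[-0.273,0.057,0.024],"angular":[0,0,0.605],"jaw":0},{"translation":[-0.273,0.057,0.024],"angular":[0,0,0.605],"jaw":0}]' 50
python3 - <<'E'
from h import *
goto([616,120.5,210],-3)
c=r.camera_info("wrist");im=r.get_image("wrist")[:,:,::-1];cv2.imwrite("pics/w1.png",im)
import json;json.dump({k:np.array(v).tolist() for k,v in c.items()},open("w1.json","w"))
print(proj("wrist",[616,120.5,106],c))
E
```

```text
time_s: 1.75
eef_pos: [613.2, 125.3, 209.0]
eef_rot: [0.724, 0.69, -0.0, -0.001]
wrist_force: [0.0, 0.3, 0.0]
opening: 87.7
grip_force: 0.0
t 1.75 pos [613.2 125.3 209. ] shift [-0.0047  0.003  -0.001 ] heading -2.75 rz 0.004 q6 0.14
(np.float64(253.98862950218484), np.float64(197.46505819708173))
```

View pics/w1.png

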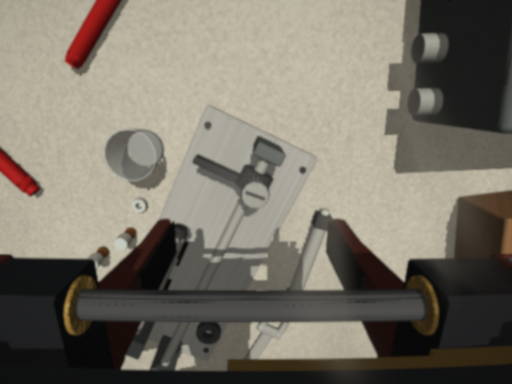

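The wrist view shows the head's top disc, with its slot, at about (256,192). The plate corners are at (208,106) and (316,158), and the arm points left towards the cup side.

```bash
python3 - <<'E'
from h import *
import json
c=json.load(open("w1.json"));im=cv2.imread("pics/w1.png")
g=cv2.cvtColor(im,6)[170:220,230:285];print(g[::3,::3])
big=cv2.HoughCircles(cv2.resize(g,None,fx=4,fy=4,interpolation=cv2.INTER_CUBIC),cv2.HOUGH_GRADIENT,1,200,param1=80,param2=12,minRadius=40,maxRadius=75);print(big)
if big is not None:
    x,y,_=big[0,0];p=(230+x/4,170+y/4);print(p,plane("wrist",p,106,c))
print(plane("wrist",(256,192),106,c),plane("wrist",(208,106),12,c),plane("wrist",(316,158),12,c))
print("side/scene at rod end bracket")
E
```

```text
[[ 76 111 147 160  89  65  67  62  76 142 164 143  98  93  94 139 165 167
  169]
 [ 74  68  70  93  67  68  71  72  69  70 106 104  59  83 100 160 165 167
  170]
 [ 79  79  75  64  68  71  72  70  74  72  65  58  50  48 116 163 166 168
  167]
 [ 79  78  74  67  71  73  74  74  87  86  70  64  62  55  84 162 166 169
  165]
 [ 95  88  71  70  72  72  83 113 132 119 101  68  60  57 129 165 168 167
  166]
 [ 99  98  88  73  68  99 152 162 157 159 161 129  68  81 158 166 169 165
  167]
 [147 116  97  91  81 151 164 164 163 162 163 159 121 127 164 168 166 166
  168]
 [166 158 112  97 122 141 128 151 160 161 164 162 151 136 165 167 164 167
  168]
 [166 162 141  97 132 144 107  91 103 133 155 160 158 134 167 165 166 167
  166]
 [164 163 163 122 134 162 161 152 129 101  91 112 152 148 166 163 166 167
  165]
 [163 165 156  99 110 159 162 160 160 159 145 129 152 159 163 165 166 165
  167]
 [164 166 145 110  97 137 160 160 160 160 158 157 145 164 163 166 165 164
  170]
 [165 162 130 147 107  94 121 150 154 154 154 150 164 163 164 165 164 167
  167]
 [167 149 137 160 131  91  97 102 104 128 159 162 163 163 165 164 164 170
  163]
 [163 131 152 163 144 102  98 101 122 150 162 164 162 164 165 164 166 166
  162]
 [150 136 161 158 131 115 117 146 157 161 163 162 162 165 164 163 169 161
  163]
 [132 152 163 145 140 162 162 162 161 162 163 161 164 164 162 166 164 161
  160]]
[[[97.5 98.5 49.9]]]
(np.float32(254.375), np.float32(194.625)) [616.4519615  123.08486661 106.        ]
[617.96946866 125.41012059 106.        ] [569.27217289 198.5384058   12.        ] [689.12936237 134.57951698  12.        ]
side/scene at rod end bracket
```

```bash
python3 -m crank '[{"translation":[-0.003,0.003,0.04],"angular":[0,0,0],"jaw":0},{"translation":[-0.003,0.003,0.075],"angular":[0,0,0],"jaw":0},{"translation":[-0.003,0.003,0.084],"angular":[0,0,0],"jaw":0},{"translation":[-0.003,0.003,0.084],"angular":[0,0,0],"jaw":0},{"translation":[-0.003,0.003,0.084],"angular":[0,0,0],"jaw":0}]' 50
python3 - <<'E'
from h import *
goto([616.5,122.3,91],-3)
c=r.camera_info("wrist");im=r.get_image("wrist")[:,:,::-1]
x,y=map(int,proj("wrist",[616.5,122.3,106],c));print(x,y)
a=im[y-60:y+60,x-80:x+80];cv2.imwrite("pics/w2.png",cv2.resize(a,None,fx=4,fy=4,interpolation=cv2.INTER_CUBIC))
b=cv2.HoughCircles(cv2.resize(cv2.cvtColor(a.copy(),6),None,fx=4,fy=4),cv2.HOUGH_GRADIENT,1,300,param1=80,param2=12,minRadius=60,maxRadius=120);print(b)
X,Y,_=b[0,0];print(plane("wrist",(x-80+X/4,y-60+Y/4),106,c))
E
```

```text
time_s: 2.3
eef_pos: [617.0, 122.7, 127.1]
eef_rot: [0.723, 0.691, 0.001, 0.0]
wrist_force: [-0.5, 0.0, 0.8]
opening: 87.7
grip_force: 0.0
t 2.3 pos [617.  122.7 127.1] shift [-0.0004 -0.0006  0.0361] heading -2.63 rz 0.006 q6 0.13
249 231
[[[444.5 226.5  73.5]]]
[635.63740813 124.32643762 106.        ]
```

View pics/w2.png

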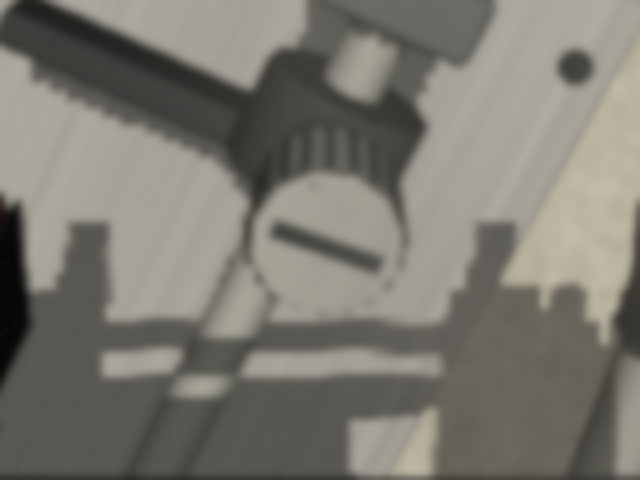

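The wrist crop shows the head's disc centred at (328,243) in the crop with radius 76, so it is at about (617.8, 121.8). I'll descend and grip.

```bash
python3 -m crank '[{"translation":[-0.001,0.001,0.02],"angular":[0,0,0],"jaw":0},{"translation":[-0.001,0.001,0.036],"angular":[0,0,0],"jaw":0.2},{"translation":[-0.001,0.001,0.036],"angular":[0,0,0],"jaw":0.6},{"translation":[-0.001,0.001,0.036],"angular":[0,0,0],"jaw":0.72},{"translation":[-0.001,0.001,0.036],"angular":[0,0,0],"jaw":0.72},{"translation":[-0.001,0.001,0.036],"angular":[0,0,0],"jaw":0.8},{"translation":[-0.001,0.001,0.036],"angular":[0,0,0],"jaw":0.8},{"translation":[-0.001,0.001,0.036],"angular":[0,0,0],"jaw":0.8}]' 10; python3 -c "
from h import *
goto([617.8,121.8,91],-3)"
```

```text
time_s: 3.15
eef_pos: [617.8, 120.7, 90.1]
eef_rot: [0.724, 0.69, 0.0, 0.0]
wrist_force: [-0.0, -0.3, -0.8]
opening: 35.3
grip_force: 0.0
t 3.15 pos [617.8 120.7  90.1] shift [ 0.0011 -0.     -0.0009] heading -2.69 rz 0.005 q6 0.13
```

```bash
python3 -m crank '[{"translation":[0.0005,0,0],"angular":[0,0,0],"jaw":0.9},{"translation":[0.0005,0,0],"angular":[0,0,0],"jaw":0.9},{"translation":[0.0005,0,0],"angular":[0,0,0],"jaw":0.9},{"translation":[0.0005,0,0],"angular":[0,0,0],"jaw":0.9},{"translation":[0.0005,0,0],"angular":[0,0,0],"jaw":0.9}]' 10
```

```text
time_s: 3.65
eef_pos: [616.5, 121.3, 89.6]
eef_rot: [0.724, 0.69, -0.001, -0.001]
wrist_force: [-4.6, 0.8, 6.2]
opening: 23.9
grip_force: 10.0
```

```bash
python3 -m crank '[{"translation":[0,-0.0013,0],"angular":[0,0,0],"jaw":0.95},{"translation":[0,-0.0013,0],"angular":[0,0,-0.1],"jaw":0.95},{"translation":[0,-0.0013,0],"angular":[0,0,-0.2],"jaw":0.95},{"translation":[0,-0.0013,0],"angular":[0,0,-0.35],"jaw":0.95},{"translation":[0,-0.0013,0],"angular":[0,0,-0.5],"jaw":0.95},{"translation":[0,-0.0013,0],"angular":[0,0,-0.65],"jaw":0.95},{"translation":[0,-0.0013,0],"angular":[0,0,-0.8],"jaw":0.95},{"translation":[0,-0.0013,0],"angular":[0,0,-0.8],"jaw":0.95}]' 55; python3 -c "
from h import *
goto([617.8,121.8,91],-3);print(r.read_state()['ft_torque'])"
```

```text
time_s: 4.45
eef_pos: [616.4, 121.3, 89.6]
eef_rot: [0.397, 0.918, 0.0, 0.0]
wrist_force: [-2.0, 0.8, 1.1]
opening: 23.2
grip_force: 55.0
t 4.45 pos [616.4 121.3  89.6] shift [-0.0006  0.0014 -0.0014] heading 43.22 rz 0.807 q6 -0.67
[0.03310946 0.41683504 0.19303784]
```

```bash
python3 -m crank '[{"translation":[0,0,0],"angular":[0,0,-0.15],"jaw":0.95},{"translation":[0,0,0],"angular":[0,0,-0.3],"jaw":0.95},{"translation":[0,0,0],"angular":[0,0,-0.45],"jaw":0.95},{"translation":[0,0,0],"angular":[0,0,-0.5],"jaw":0.95},{"translation":[0,0,0],"angular":[0,0,-0.5],"jaw":0.95},{"translation":[0,0,0],"angular":[0,0,-0.5],"jaw":0.95}]' 55; python3 - <<'E'
from h import *
d=np.array([np.cos(np.radians(61.9)),np.sin(np.radians(61.9)),0])
s=r.read_state();goto(s["eef_pos"]-60*d,70);print(s['ft_torque'],s["wrist_force"])
im=r.get_image("wrist")[:,:,::-1];cv2.imwrite("pics/w3.png",im)
im2=r.get_image("scene")[170:320,190:350,::-1]
cv2.imwrite("pics/w3.png",np.hstack([cv2.resize(im,(400,300)),cv2.resize(im2,(320,300),interpolation=cv2.INTER_CUBIC)]))
E
```

```text
time_s: 5.05
eef_pos: [616.3, 121.3, 89.6]
eef_rot: [0.16, 0.987, -0.0, 0.0]
wrist_force: [-1.7, -0.2, 1.6]
opening: 23.1
grip_force: 55.0
t 5.05 pos [616.3 121.3  89.6] shift [ 0.0101 -0.0591  0.    ] heading 71.57 rz 0.027 q6 -1.16
[-0.01226211  0.40423914 -0.04241531] [-1.68112157 -0.16566891  1.6365152 ]
```

View pics/w3.png

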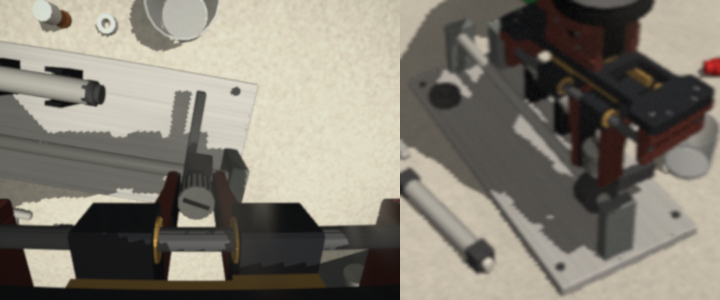

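The screw turned with the tool: the slot keeps its angle to the gripper and the collar has not moved. Next I'll slide it 55 mm freely.

```bash
python3 -m crank '[{"translation":[0.0008,-0.005,0],"angular":[0,0,0],"jaw":0.95},{"translation":[0.0025,-0.0148,0],"angular":[0,0,0],"jaw":0.95},{"translation":[0.0042,-0.0246,0],"angular":[0,0,0],"jaw":0.95},{"translation":[0.0059,-0.0345,0],"angular":[0,0,0],"jaw":0.95},{"translation":[0.0076,-0.0443,0],"angular":[0,0,0],"jaw":0.95},{"translation":[0.0088,-0.0517,0],"angular":[0,0,0],"jaw":0.95},{"translation":[0.0093,-0.0542,0],"angular":[0,0,0],"jaw":0.95},{"translation":[0.0093,-0.0542,0],"angular":[0,0,0],"jaw":0.95}]' 55; cat >> h.py <<'E'
Y=np.array([np.cos(np.radians(61.9)),np.sin(np.radians(61.9)),0])
def st():
    s=r.read_state();f=np.array(s["wrist_force"]);X=np.array([Y[1],-Y[0],0])
    p=np.array(s["eef_pos"])-[616.3,121.3,89.6];print("along",round(p@Y,2),"lat",round(p@X,2),"Fy",round(f@Y,2),"Fx",round(f@X,2),"Tz",round(s["ft_torque"][2],3))
E
python3 - <<'E'
from h import *
st();s=r.read_state();goto(s["eef_pos"]-10*Y)
im=r.get_image("wrist")[:,:,::-1];cv2.imwrite("pics/w4.png",im)
E
```

```text
time_s: 5.95
eef_pos: [589.8, 71.7, 89.6]
eef_rot: [0.158, 0.987, -0.001, -0.0]
wrist_force: [-2.6, -1.3, -0.5]
opening: 23.3
grip_force: 55.0
along -56.24 lat 0.02 Fy -2.38 Fx -1.68 Tz -0.173
t 5.95 pos [589.8  71.7  89.6] shift [ 0.0017 -0.0099  0.    ] heading 71.77 rz None q6 -1.25
```

View pics/w4.png

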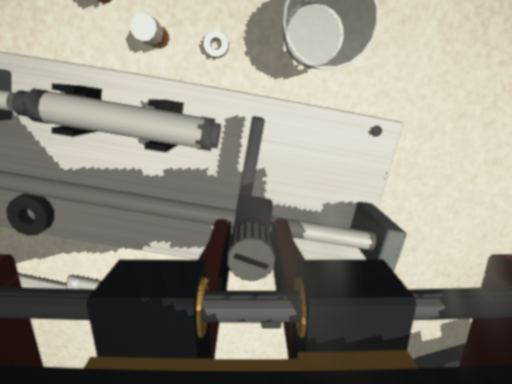

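The wrist view shows the arm face at about x=248 and the column's end at x=218, a gap of roughly 19 mm. The pin is at the far left (10,100).

```bash
python3 -m crank '[{"translation":[0.0008,-0.005,0],"angular":[0,0,0],"jaw":0.95},{"translation":[0.0017,-0.0099,0],"angular":[0,0,0],"jaw":0.95},{"translation":[0.0024,-0.0138,0],"angular":[0,0,0],"jaw":0.95},{"translation":[0.0024,-0.0138,0],"angular":[0,0,0],"jaw":0.95},{"translation":[0.0024,-0.0138,0],"angular":[0,0,0],"jaw":0.95}]' 55; python3 -c "
from h import *
st()"
python3 -m crank '[{"translation":[0.0002,-0.001,0],"angular":[0,0,0],"jaw":0.95},{"translation":[0.0003,-0.002,0],"angular":[0,0,0],"jaw":0.95},{"translation":[0.0005,-0.003,0],"angular":[0,0,0],"jaw":0.95},{"translation":[0.0005,-0.003,0],"angular":[0,0,0],"jaw":0.95},{"translation":[0.0005,-0.003,0],"angular":[0,0,0],"jaw":0.95}]' 55; python3 -c "
from h import *
st()"
```

```text
time_s: 6.5
eef_pos: [583.5, 59.8, 89.6]
eef_rot: [0.158, 0.987, -0.001, -0.0]
wrist_force: [-2.8, -1.0, -0.1]
opening: 22.6
grip_force: 55.0
along -69.74 lat 0.04 Fy -2.16 Fx -2.0 Tz -0.114
time_s: 7.0
eef_pos: [582.4, 57.7, 89.6]
eef_rot: [0.158, 0.987, -0.0, -0.0]
wrist_force: [-2.0, 2.1, -1.5]
opening: 23.0
grip_force: 55.0
along -72.09 lat 0.05 Fy 0.88 Fx -2.74 Tz -0.096
```

```bash
for i in 1 2 3; do :; done; python3 -m crank '[{"translation":[0.0002,-0.001,0],"angular":[0,0,0],"jaw":0.95},{"translation":[0.0003,-0.002,0],"angular":[0,0,0],"jaw":0.95},{"translation":[0.0003,-0.002,0],"angular":[0,0,0],"jaw":0.95}]' 55 >/dev/null; python3 -c "
from h import *
st()"
python3 -m crank '[{"translation":[0.0002,-0.001,0],"angular":[0,0,0],"jaw":0.95},{"translation":[0.0003,-0.002,0],"angular":[0,0,0],"jaw":0.95},{"translation":[0.0003,-0.002,0],"angular":[0,0,0],"jaw":0.95}]' 55 >/dev/null; python3 -c "
from h import *
st();im=r.get_image('wrist')[:,:,::-1][60:200,0:280];cv2.imwrite('pics/w5.png',cv2.resize(im,None,fx=2.8,fy=2.8,interpolation=cv2.INTER_CUBIC))"
```

```text
along -74.35 lat 0.05 Fy 0.46 Fx -2.54 Tz -0.134
along -76.27 lat 0.05 Fy 1.08 Fx -4.34 Tz -0.114
```

View pics/w5.png

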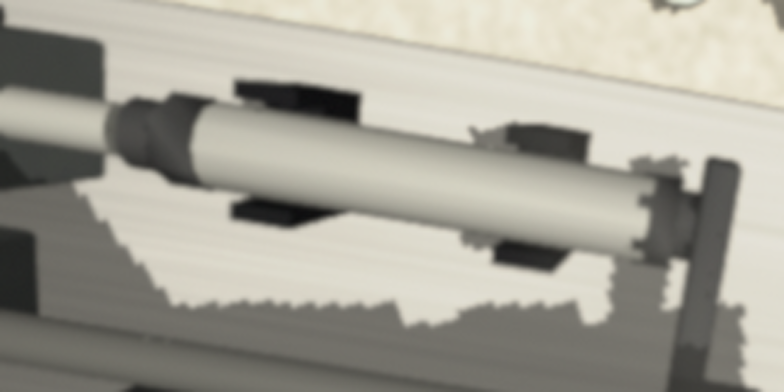

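The crop shows the arm about touching the fitting at (697,225), with the column's left end close to the pin at (107,125). I'll go on in 1 mm steps.

```bash
python3 -m crank '[{"translation":[0.0001,-0.0005,0],"angular":[0,0,0],"jaw":0.95},{"translation":[0.0002,-0.001,0],"angular":[0,0,0],"jaw":0.95},{"translation":[0.0002,-0.001,0],"angular":[0,0,0],"jaw":0.95}]' 55 >/dev/null; python3 -c "
from h import *
st()"
python3 -m crank '[{"translation":[0.0001,-0.0005,0],"angular":[0,0,0],"jaw":0.95},{"translation":[0.0002,-0.001,0],"angular":[0,0,0],"jaw":0.95},{"translation":[0.0002,-0.001,0],"angular":[0,0,0],"jaw":0.95}]' 55 >/dev/null; python3 -c "
from h import *
st()"
```

```text
along -77.25 lat 0.03 Fy 1.53 Fx -2.71 Tz -0.14
along -78.32 lat 0.06 Fy 1.8 Fx -4.66 Tz -0.126
```

```bash
python3 -m crank '[{"translation":[0.0001,-0.0005,0],"angular":[0,0,0],"jaw":0.95},{"translation":[0.0002,-0.001,0],"angular":[0,0,0],"jaw":0.95},{"translation":[0.0002,-0.001,0],"angular":[0,0,0],"jaw":0.95}]' 55 >/dev/null; python3 -c "
from h import *
st()"
```

```text
along -79.32 lat 0.05 Fy 2.12 Fx -4.25 Tz -0.179
```

```bash
python3 -m crank '[{"translation":[0.0001,-0.0005,0],"angular":[0,0,0],"jaw":0.95},{"translation":[0.0002,-0.001,0],"angular":[0,0,0],"jaw":0.95},{"translation":[0.0002,-0.001,0],"angular":[0,0,0],"jaw":0.95}]' 55 >/dev/null; python3 -c "
from h import *
st()"
python3 -m crank '[{"translation":[0.0001,-0.0005,0],"angular":[0,0,0],"jaw":0.95},{"translation":[0.0002,-0.001,0],"angular":[0,0,0],"jaw":0.95},{"translation":[0.0002,-0.001,0],"angular":[0,0,0],"jaw":0.95}]' 55 >/dev/null; python3 -c "
from h import *
st()"
```

```text
along -80.33 lat 0.05 Fy 1.86 Fx -4.66 Tz -0.081
along -80.95 lat 0.03 Fy 3.8 Fx -4.65 Tz -0.169
```

```bash
python3 -m crank '[{"translation":[0.0001,-0.0005,0],"angular":[0,0,0],"jaw":0.95},{"translation":[0.0002,-0.001,0],"angular":[0,0,0],"jaw":0.95},{"translation":[0.0002,-0.001,0],"angular":[0,0,0],"jaw":0.95}]' 55 >/dev/null; python3 -c "
from h import *
st()"
python3 -m crank '[{"translation":[0.0001,-0.0005,0],"angular":[0,0,0],"jaw":0.95},{"translation":[0.0002,-0.001,0],"angular":[0,0,0],"jaw":0.95},{"translation":[0.0002,-0.001,0],"angular":[0,0,0],"jaw":0.95}]' 55 >/dev/null; python3 -c "
from h import *
st()"
```

```text
along -81.54 lat 0.07 Fy 4.82 Fx -5.43 Tz -0.163
along -82.14 lat 0.08 Fy 6.78 Fx -4.1 Tz -0.124
```

```bash
python3 -m crank '[{"translation":[0.0001,-0.0005,0],"angular":[0,0,0],"jaw":0.95},{"translation":[0.0002,-0.001,0],"angular":[0,0,0],"jaw":0.95},{"translation":[0.0002,-0.001,0],"angular":[0,0,0],"jaw":0.95}]' 55 >/dev/null; python3 -c "
from h import *
st()"
python3 -m crank '[{"translation":[0.0001,-0.0005,0],"angular":[0,0,0],"jaw":0.95},{"translation":[0.0002,-0.001,0],"angular":[0,0,0],"jaw":0.95},{"translation":[0.0002,-0.001,0],"angular":[0,0,0],"jaw":0.95},{"translation":[0.0002,-0.001,0],"angular":[0,0,0],"jaw":0.95},{"translation":[0.0002,-0.001,0],"angular":[0,0,0],"jaw":0.95}]' 55 >/dev/null; python3 -c "
from h import *
st();goto([0,0,0],-5)"
```

```text
along -82.72 lat 0.08 Fy 8.46 Fx -5.1 Tz -0.122
along -83.34 lat 0.1 Fy 8.89 Fx -5.07 Tz -0.159
t 10.55 pos [577.1  47.7  89.6] shift [ 0.5332 -0.2264  0.0884] heading 71.75 rz 1.339 q6 -1.29
```

```bash
python3 -m crank '[{"translation":[0,0,0],"angular":[0,0,0.14],"jaw":0.95},{"translation":[0,0,0],"angular":[0,0,0.28],"jaw":0.95},{"translation":[0,0,0],"angular":[0,0,0.42],"jaw":0.95},{"translation":[0,0,0],"angular":[0,0,0.56],"jaw":0.95},{"translation":[0,0,0],"angular":[0,0,0.7],"jaw":0.95},{"translation":[0,0,0],"angular":[0,0,0.8],"jaw":0.95},{"translation":[0,0,0],"angular":[0,0,0.8],"jaw":0.95},{"translation":[0,0,0],"angular":[0,0,0.8],"jaw":0.95}]' 60 >/dev/null; python3 -c "
from h import *
st()"
python3 -m crank '[{"translation":[0,0,0],"angular":[0,0,0.12],"jaw":0.95},{"translation":[0,0,0],"angular":[0,0,0.24],"jaw":0.95},{"translation":[0,0,0],"angular":[0,0,0.36],"jaw":0.95},{"translation":[0,0,0],"angular":[0,0,0.45],"jaw":0.95},{"translation":[0,0,0],"angular":[0,0,0.5],"jaw":0.95},{"translation":[0,0,0],"angular":[0,0,0.5],"jaw":0.95},{"translation":[0,0,0],"angular":[0,0,0.5],"jaw":0.95}]' 60 >/dev/null; python3 -c "
from h import *
st();goto([0,0,0],-5)"
```

```text
along -83.31 lat 0.12 Fy 9.82 Fx -4.27 Tz -0.063
along -83.29 lat 0.16 Fy 10.15 Fx -5.51 Tz 0.178
t 12.05 pos [577.2  47.8  89.7] shift [-0.0751 -0.5745  0.0884] heading -2.7 rz 0.04 q6 0.01
```

```bash
python3 -m crank '[{"translation":[0,0,0],"angular":[0,0,0.05],"jaw":0.95},{"translation":[0,0,0],"angular":[0,0,0.1],"jaw":0.95},{"translation":[0,0,0],"angular":[0,0,0.1],"jaw":0.95}]' 60 >/dev/null; python3 -c "
from h import *
st();goto([0,0,0],-5)"
python3 -m crank '[{"translation":[0,0,0],"angular":[0,0,0.05],"jaw":0.95},{"translation":[0,0,0],"angular":[0,0,0.1],"jaw":0.95},{"translation":[0,0,0],"angular":[0,0,0.1],"jaw":0.95}]' 60 >/dev/null; python3 -c "
from h import *
st();goto([0,0,0],-5)"
```

```text
along -83.29 lat 0.16 Fy 10.63 Fx -4.18 Tz 0.367
t 12.35 pos [577.2  47.7  89.7] shift [-0.1325 -0.564   0.0885] heading -8.48 rz -0.061 q6 0.11
along -84.0 lat 0.42 Fy 6.6 Fx -4.23 Tz 0.753
t 12.65 pos [577.1  47.   89.8] shift [-0.1865 -0.5483  0.0887] heading -14.12 rz -0.159 q6 0.21
```

The stop was felt at 0.75 N m, so the screw is tight. I'll release and lift.

```bash
python3 -m crank '[{"translation":[0,0,0],"angular":[0,0,0],"jaw":0.6},{"translation":[0,0,0],"angular":[0,0,0],"jaw":0.5},{"translation":[0,0,0],"angular":[0,0,0],"jaw":0.4},{"translation":[0,0,0],"angular":[0,0,0],"jaw":0.4},{"translation":[0,0,-0.02],"angular":[0,0,0],"jaw":0.4},{"translation":[0,0,-0.05],"angular":[0,0,0],"jaw":0.4},{"translation":[0,0,-0.08],"angular":[0,0,0],"jaw":0.4},{"translation":[0,0,-0.08],"angular":[0,0,0],"jaw":0.4}]' 60; python3 - <<'E'
from h import *
st();s=r.get_image("scene")[170:320,190:350,::-1];im=r.get_image("wrist")[:,:,::-1]
cv2.imwrite("pics/w6.png",np.hstack([cv2.resize(im,(480,360)),cv2.resize(s,(320,360),interpolation=cv2.INTER_CUBIC)]))
E
```

```text
time_s: 13.45
eef_pos: [579.4, 45.7, 173.9]
eef_rot: [0.789, 0.615, 0.003, 0.003]
wrist_force: [0.7, -0.3, -0.4]
opening: 52.8
grip_force: 0.0
along -84.09 lat 3.12 Fy 0.09 Fx 0.72 Tz -0.02
```

View pics/w6.png

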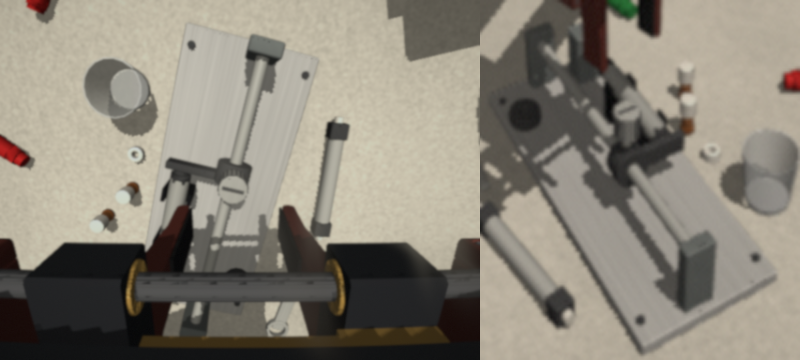

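The picture shows the arm bearing on the column at about (178,175), with the screw slot about 0.1 rad tighter than at the start. The bystanders are in place and the gripper is clear, so I'm handing in.

```bash
python3 -c "
from bench import r
print(r.job_done())"
```

```text
the job is handed in; nothing more can be done
None
```

I clamped the column and handed the job in at about 13.5 s, with no verdict returned: the screw was loosened, the collar slid until it pressed the pin with an estimated 8–10 N, the screw retightened to its stop (about 0.75 N m), and the gripper released clear.

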